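Turn a framed circuit board over at the turn-over jig

ROBOT

A 6-joint arm with a two-finger parallel gripper is mounted at the origin on a cart in front of the work surface, level with it; the furniture and walls round the work are solid. World frame = base frame: x ahead of the robot, y to its left, z up, the work surface at z = 0. Lengths are in mm, angles in degrees, forces in N, time in s.
With the tool pointing down it reaches from about 250 to 725 mm from the base axis. Payload 9.7 kg.
Tool frame: the origin (TCP) lies midway between the tips of the shut fingers; the grasp point (between the pads) lies 19 mm behind it; z points along the fingers, y is the direction in which the jaws open and shut (so a half turn about z gives the same grasp; the last joint's range is limited). The gripper opens to 85 mm and grips with 20 to 120 N. Pads are 22 mm wide; open, the fingers measure 114 mm over their backs; the gripper's body (76 mm by 85 mm) begins 54 mm behind the grasp point. The pads swing forward as they close: fully open they stand 13 mm farther back than shut.
Start: joints at [0, 4.979, 10.078, 95.1, 0, 90], TCP at [549.997, -0, 231.284] pointing down, gripper open.
Joint ranges: [-179.16, 179.16], [-48.56, 103.87], [-65.8, 70.77], [-126.05, 130.52], [-82.76, 87.17], [-180, 180]. Speed limits (degrees/s): [127.2, 127.2, 147.25, 180, 180, 180].

INTERFACE

Orientations are given as [roll, pitch, yaw] about the fixed x, y, z axes, in that order (R = Rz(yaw) Ry(pitch) Rx(roll)).
In Python, from bench import manip gives the robot as it stands. The module is installed in compiled form; this text tells all that it offers.
- The arm moves only by the tool carry_out, never from a script. Its argument "commands" is text: rows parted by semicolons, each of 6 numbers parted by spaces: the shift along the tool's x, y, z in mm, then the turn, a rotation vector about the tool's x, y, z in rad. In form: dx dy dz ax ay az; .... A call has 1 to 8 rows; each row is the pose to reach, as a shift and turn from the pose measured when the call began, along the tool's axes at that moment; what a row does not reach only later rows make up. A row lasts 1/12 s, in which the tool goes at most 41.7 mm and 7.16 degrees, less where a joint would pass 70% of its speed; a pose out of reach is approached as far as the arm can. A call with a gripper value outside its range is refused whole. "fingers" is the opening, from 0 (shut) to 1 (fully open), set as the call begins (left out, the last holds). The fingers move at their own pace and stop on an object; the grip force is fixed at half the most. Time passes only in rows, so rows that repeat a pose let the fingers close. It gives the time, the measured TCP pose, the force and the opening at its end, in the units of the state.
- manip.sense(): the state, without advancing time (a new reading comes with each control period).
- manip.grab_frame(name): name is "scene" or "side" or "wrist"; returns a dict with "color" (420x560x3 uint8, red, green, blue), "camera_matrix" (3x3 intrinsics, pixels), "R" (3x3) and "t" (3): a world point X has camera coordinates R X + t. Camera axes: x right, y down, z forward; pixel columns grow to the right and rows downward; lengths in mm; the calibration is good to about 2 mm. A picture is of the moment at which its call begins. There is no depth.
- manip.job_done(): hands the job in, once; it reports no verdict.
The state is a dict: "time": time; "q": joint angles; "qvel": joint speeds; "joint_torque": joint torques, N m; "tcp_pos": TCP position; "tcp_rot": TCP orientation; "ft_force": force on the tool from outside, world axes, zero at the start; "ft_torque": the same for the moment, N m; "grip_width": finger opening in mm.
Only numpy, scipy, OpenCV 4.12 (cv2) and the standard library are available. Lean on these libraries where they do the work, as an engineer would, in place of code of your own. Each camera call takes 0.05 s, during which the arm holds its last target.

TASK

Turn the framed circuit board over on the turn-over jig so that its solder side can be inspected: with the fingertips push it along the two rails and off their end, so that it tips down the chutes with its leading edge in the slot against the edge of the lower plate, and keep pushing its trailing end until it stands up, goes over past upright and lies flat, component side down, on the lower plate. Only push the board, gently - do not grip, lift or carry it - leave the small things beside the jig where they are, and finish clear of everything.

Things in the scene. Friction and masses are not known exactly. Their poses are not given: they have to be found in the camera images.
- board: Circuit board in its aluminium frame: one rigid flat piece, 90 mm along its x (the way it is pushed) x 110 mm along y x 8 mm thick, loose, 0.13 to 0.2 kg. Origin at its centre. +z points out of the component side (up at the start), +x along the rails to the slot. It starts flat across both rails, between the guide lips, its leading edge 20 to 55 mm short of the rail ends.
- board_lead (a point): Middle of the board's leading (slot-side) edge, half-way through its thickness: 45 mm from the board's centre along its +x.
- jig: Turn-over jig, fixed, 360 x 130 mm. Origin on the table under the rail ends; x = pushing direction, z up. Two rails at x -155..0 mm, tops 85 mm above the table, go on as 55-degree chutes down to x 56 mm. Between the two rails and chutes is a gap 64 mm wide, open above and at both ends, floor 5 mm up: fingers pass along it, tips below the board. Guide lips 8 mm high outside, 119 mm apart.
- rail_end (a point): Point midway between the two rails at their ends, at the height of their tops (jig x 0, 85 mm above the table). Pushed steadily (about 35 mm/s), the board tips when its centre is 15 to 35 mm past here; its leading edge drops into the slot at the foot of the chutes (jig x 56..66 mm, floor 5 mm above the table) and it leans on the chutes at about 53 degrees.
- wall_edge (a point): Middle of the lower plate's edge, the wall 8 mm high that closes the slot at jig x 66 mm. The plate goes on to x 190 mm, top 13 mm above the table. Pushed further at its trailing end (fingertips about 60 to 75 mm above the table, all along) the leaning board is stopped here, stands up (top 95 mm high) and falls over onto the plate once the fingers' front face is some 5 to 20 mm past this edge.
- compass: Bystander: pocket compass, black round box 48 mm across, 12 mm high, loose on the table beside the jig; origin at the centre of its underside. To be left alone.
- level: Bystander: white bar spirit level 14 x 80 x 14 mm, loose on the table beside the jig; origin at the centre of its underside. To be left alone.
- adapter: Bystander: black and grey coaxial adapter 22 x 54 x 16 mm, loose on the table beside the jig; origin at the centre of its underside. To be left alone.
- weight: Bystander: brass-coloured slotted disc weight, 32 mm across, 14 mm high, loose on the table beside the jig; origin at the centre of its underside. To be left alone.
Things that resemble listed ones, but are neither listed nor needed, are in the scene too. What is meant by the board is not blue or pink, and is the larger of those in its own colour.

How it is judged (in metres and radians):
On the way, in this order (a step that is already met when the one before it is completed fails the run):
1. the board tips up with its leading edge down in the slot, against the edge of the lower plate (angle between board's own z axis and vertical between 0.6 and 1.5 rad and z of board_lead in the frame of jig below 0.022 m and x of board_lead in the frame of jig between 0 and 0.07 m), for 0.1 s.
2. the board goes over past upright, its leading edge still at the edge of the lower plate (angle between board's own z axis and vertical above 1.7 rad and x of board_lead in the frame of jig between 0 and 0.08 m and z of board_lead in the frame of jig below 0.04 m).
At the end, for the whole second after the job is handed in: The board lies upside down (component side down, within 0.08 rad of flat) and at rest on the lower plate, its centre 70 to 150 mm beyond the rail ends and within 20 mm of the jig's middle line (angle between board's own z axis and vertical above 3.06159 rad and z of board in the frame of jig between 0.013 and 0.021 m and x of board in the frame of jig between 0.07 and 0.15 m and y of board in the frame of jig between -0.02 and 0.02 m and linear speed of board below 0.02 m/s and angular speed of board below 0.2 rad/s); the robot touches nothing.
It fails at once if the board is lifted or carried (its centre more than 130 mm above the table) (height (world z) of board above 0.13 m).
It fails at once if the board is squeezed or pushed with more than 30 N (contact force between the fingers and board above 30 N).
It fails at once if one of the small things beside the jig is disturbed (moved more than 15 mm) (distance of any of compass, level, adapter, weight from where it was at the start of the episode above 0.015 m).
It also fails if it takes over 48 s, if anything falls off the work surface, if the arm or the gripper's body presses on something with over 40 N, if the wrist force passes 120 N, or if a joint passes its speed limit or range.

## Working session

There is one attempt and no reset: what is moved stays moved. The work goes in short steps, Python scripts to look and compute and a tool call to move; the robot and the scene stay as the last step left them, time stands still between calls to the robot, and variables do not carry over. Pictures are saved under pics/ and viewed, and the job is handed in when it is done.

Besides the shell and the picture viewer there is one more tool, called after "Emit:" as a command line: name --argument value ..., lists and objects as JSON in quotes. carry_out: Moves the arm, as the interface text tells. Its arguments: {"type":"object","properties":{"commands":{"type":"string"},"fingers":{"type":"number"}},"required":["commands"]}

```bash
mkdir -p pics; python3 - <<'E'
from bench import manip
import cv2,json,numpy as np
for n in ["scene","side","wrist"]:
    f=manip.grab_frame(n); cv2.imwrite(f"pics/{n}0.png",f["color"][:,:,::-1])
    np.savez(f"pics/{n}0.npz",**f)
    print(n,f["camera_matrix"].round(1).tolist(),f["R"].round(3).tolist(),f["t"].round(1).tolist())
print(manip.sense())
E
```

```text
scene [[432.6, 0.0, 285.2], [0.0, 432.6, 209.9], [0.0, 0.0, 1.0]] [[-0.853, -0.522, -0.018], [-0.279, 0.484, -0.829], [0.441, -0.702, -0.558]] [428.2, 204.5, 730.3]
side [[497.5, 0.0, 282.9], [0.0, 497.5, 212.0], [0.0, 0.0, 1.0]] [[-0.999, 0.042, 0.008], [0.011, 0.425, -0.905], [-0.041, -0.904, -0.425]] [499.2, 61.3, 1301.6]
wrist [[313.1, 0.0, 278.4], [0.0, 313.1, 214.5], [0.0, 0.0, 1.0]] [[1.0, 0.0, -0.003], [0.001, -0.962, 0.274], [-0.003, -0.274, -0.962]] [-548.6, -36.9, 379.6]
{'time': 0.15, 'q': array([-3.27102739e-04,  5.00381500e+00,  1.00452119e+01,  9.50978350e+01,
       -9.75266972e-04,  8.99992512e+01]), 'qvel': array([-0.07873542, -0.07302643,  0.11234194,  0.04852256, -0.04383494,
        0.03185872]), 'joint_torque': array([-3.04631758e-03, -5.20762289e+01,  4.65044117e+01,  1.38444663e-02,
       -2.16874664e-04, -1.82086734e-05]), 'tcp_pos': array([ 5.49839819e+02, -7.99020804e-03,  2.30749308e+02]), 'tcp_rot': array([-1.79943562e+02,  9.74528904e-04,  9.00004227e+01]), 'ft_force': array([-0.10614779,  0.64503913, -1.20140449]), 'ft_torque': array([ 0.00783155,  0.00093803, -0.01377348]), 'grip_width': 85.0474056415315}
```

View pics/scene0.png

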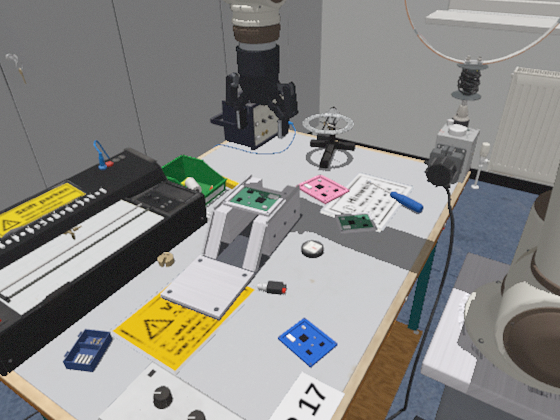

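View pics/side0.png

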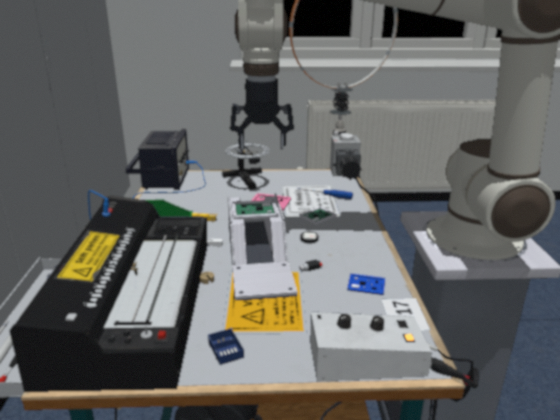

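View pics/wrist0.png

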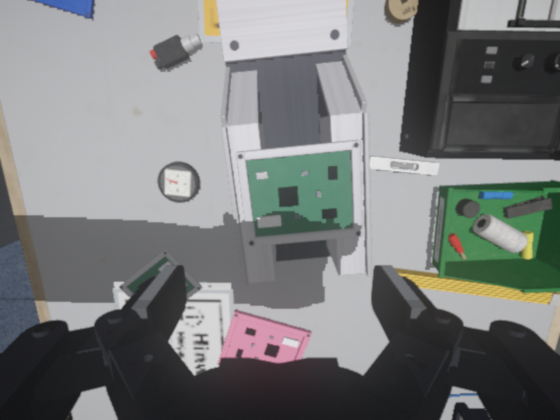

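The board is the large green one on the jig at wrist (303,195). The other candidates are a small green one at (160,285), a pink one at (265,343) and a blue one at (65,5), and none of those fit. I'll enlarge the crop to confirm.

```bash
python3 - <<'E'
import cv2
a=cv2.imread("pics/wrist0.png")[0:300,140:450]
cv2.imwrite("pics/w0c.png",cv2.resize(a,None,fx=2,fy=2,interpolation=cv2.INTER_CUBIC)[:600])
E
```

```text
(no output)
```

View pics/w0c.png

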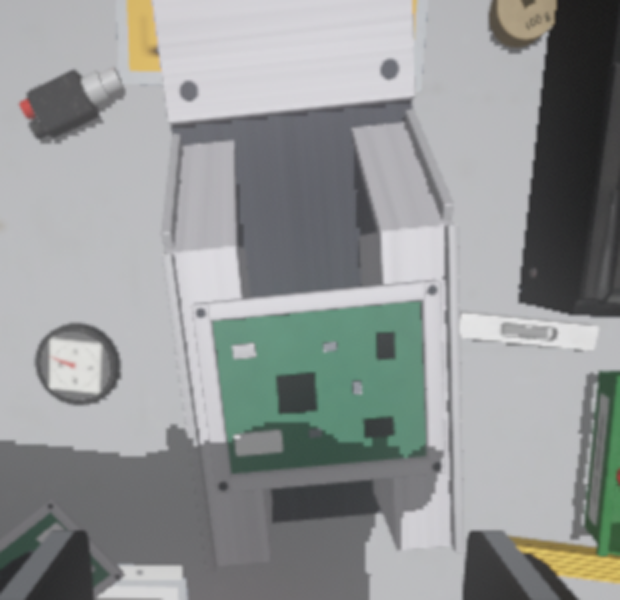

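The crop confirms it: a green board in an aluminium frame, lying across the rails. The rail bends are at crop rows 248 (left) and 228 (right). Next I'll turn these pixels into positions.

```bash
cat > h.py <<'E'
import numpy as np
def px2w(f,u,v,z):
    K,R,t=f["camera_matrix"],f["R"],f["t"]
    d=R.T@np.linalg.solve(K,[u,v,1.]); c=-R.T@t
    return c+d*(z-c[2])/d[2]
def w2px(f,X):
    p=f["camera_matrix"]@(f["R"]@np.asarray(X,float)+f["t"]); return p[:2]/p[2]
E
python3 - <<'E'
from h import *
f=dict(np.load("pics/wrist0.npz"))
P=lambda n,x,y,z:print(n,px2w(f,x/2+140,y/2,z).round(1))
P("railLin",240,247,85);P("railRin",385,229,85)
P("railLout",175,252,85);P("railRout",447,222,85)
P("railback L in",270,560,85);P("railback R in",401,548,85)
P("plateL",169,122,13);P("plateR",413,100,13)
P("bFL",193,307,93);P("bFR",440,281,93);P("bBL",217,494,93);P("bBR",444,472,93)
P("compass",77,363,12);P("level1",460,328,14);P("level2",598,337,14);P("adap1",22,106,8);P("adap2",122,82,8);P("weight",522,14,14)
P("smallgreen back",122,576,8)
P("bin L",590,380,40)
E
```

```text
railLin [532.6  70.3  85. ]
railRin [596.3  77.9  85. ]
railLout [503.7  68.1  85. ]
railRout [623.3  80.8  85. ]
railback L in [545.5 -82.8  85. ]
railback R in [611.8 -76.   85. ]
plateL [492.  133.7  13. ]
plateR [619.5 144.2  13. ]
bFL [511.9  44.8  93. ]
bFR [620.1  56.   93. ]
bBL [520.2 -43.6  93. ]
bBR [628.3 -32.3  93. ]
compass [432.1   5.7  12. ]
level1 [653.1  26.4  14. ]
level2 [732.4  21.3  14. ]
adap1 [413.6 142.4   8. ]
adap2 [467.4 153.8   8. ]
weight [671.6 182.9  14. ]
smallgreen back [ 448.  -134.9    8. ]
bin L [718.1   1.5  40. ]
```

```bash
python3 - <<'E'
from h import *
f=dict(np.load("pics/scene0.npz")); s=dict(np.load("pics/side0.npz"))
print("tripod base",px2w(f,328,157,0).round(), px2w(s,243,182,0).round())
print("ring",px2w(f,329,127,100).round(), px2w(s,247,150,100).round())
for X in [(564.3,74.3,85),(558.2,140,13),(570,6,93)]: print(w2px(f,X).round(),w2px(s,X).round())
E
```

```text
tripod base [ 599. -400.    0.] [ 614. -391.    0.]
ring [ 594. -388.  100.] [ 599. -420.  100.]
[239. 216.] [257. 221.]
[225. 262.] [260. 262.]
[256. 196.] [255. 206.]
```

The tripod is about 390 mm away, so it's clear. The rail end, plate edge and board reproject correctly in both other cameras. I'll move to a point behind the board, staying high.

Emit:
carry_out --commands "-20 8 0 0 0 -0.03; -45 17 0 0 0 -0.06; -73 28 0 0 0 -0.093; -73 28 0 0 0 -0.093; -73 28 0 0 0 -0.093; -73 28 0 0 0 -0.093" --fingers 0.18

```text
time: 0.65
tcp_pos: [577.6, -72.8, 230.4]
tcp_rot: [-179.9, -0.0, 95.3]
ft_force: [-0.6, -0.8, -0.8]
grip_width: 15.6
```

```bash
python3 - <<'E'
from bench import manip
import cv2,numpy as np
f=manip.grab_frame("wrist"); cv2.imwrite("pics/w1.png",f["color"][:,:,::-1]);np.savez("pics/w1.npz",**f)
s=manip.sense(); print({k:np.round(s[k],2) for k in("time","tcp_pos","tcp_rot","ft_force","grip_width")})
E
```

```text
{'time': np.float64(0.7), 'tcp_pos': array([577.57, -72.47, 230.62]), 'tcp_rot': array([-1.7992e+02, -2.0000e-02,  9.5320e+01]), 'ft_force': array([ 0.13, -0.03, -0.38]), 'grip_width': np.float64(15.76)}
```

View pics/w1.png

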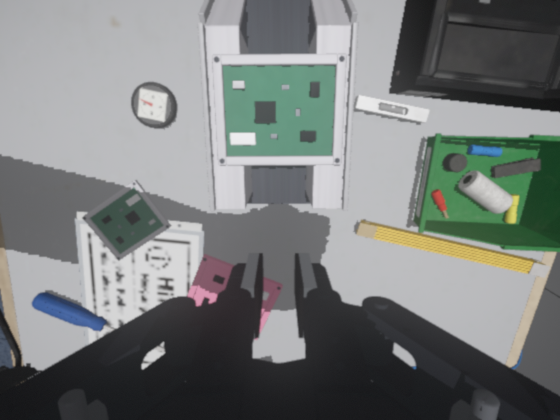

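The board at (280,110) sits square between the lips, and the fingers at (250–305,280) line up with the gap at (247–310,185). I'll check the midline, then descend.

```bash
python3 - <<'E'
from h import *
f=dict(np.load("pics/w1.npz"))
o=np.array([564.3,74.3]);a=np.radians(95.3);u=np.array([np.cos(a),np.sin(a)]);v=np.array([-u[1],u[0]])
for n,x,y,z in [("gapL",246,209,85),("gapR",313,209,85),("bendL",244,54,85),("bendR",315,54,85),("bBL",218,164,93),("bBR",342,164,93),("bFL",214,56,93),("bFR",346,54,93)]:
    p=px2w(f,x,y,z)[:2]-o; print(n,(p@u).round(1),(p@v).round(1))
p=np.array([577.57,-72.47])-o;print("tcp",p@u,p@v)
E
```

```text
gapL -155.5 32.3
gapR -155.5 -31.5
bendL -21.6 30.1
bendR -21.6 -29.2
bBL -112.0 55.1
bBR -112.0 -55.2
bFL -24.6 53.8
bFR -23.2 -53.5
tcp -147.368271647967 0.3439643746223364
```

Emit:
carry_out --commands "0 0 35 0 0 0; 0 0 70 0 0 0; 0 0 100 0 0 0; 0 0 115 0 0 0; 0 0 125 0 0 0; 0 0 125 0 0 0"

```text
time: 1.2
tcp_pos: [576.3, -71.5, 103.8]
tcp_rot: [-179.8, -0.1, 95.4]
ft_force: [0.1, -0.9, 0.0]
grip_width: 15.2
```

Emit:
carry_out --commands "0 0 12 0 0 0; 0 0 24 0 0 0; 0 0 34 0 0 0; 0 0 37 0 0 0; 0 0 37 0 0 0; 0 0 37 0 0 0"

```text
time: 1.7
tcp_pos: [576.2, -71.5, 66.9]
tcp_rot: [-179.8, -0.1, 95.4]
ft_force: [-0.4, 0.4, 0.1]
grip_width: 15.5
```

Emit:
carry_out --commands "3 0 0 0 0 0; 6 0 0 0 0 0; 9 0 0 0 0 0; 12 0 0 0 0 0; 15 0 0 0 0 0; 18 0 0 0 0 0; 20 0 0 0 0 0; 22 0 0 0 0 0"

```text
time: 2.37
tcp_pos: [574.1, -49.3, 66.9]
tcp_rot: [-179.8, -0.1, 95.4]
ft_force: [0.2, -0.8, -0.2]
grip_width: 15.1
```

```bash
cat > look.py <<'E'
import sys
from bench import manip
import cv2,numpy as np
n=sys.argv[1]
for c in sys.argv[2:]:
    f=manip.grab_frame(c); cv2.imwrite(f"pics/{c}{n}.png",f["color"][:,:,::-1]);np.savez(f"pics/{c}{n}.npz",**f)
s=manip.sense()
o=np.array([564.3,74.3]);a=np.radians(95.3);u=np.array([np.cos(a),np.sin(a)]);v=np.array([-u[1],u[0]])
p=s["tcp_pos"][:2]-o
print("t",s["time"],"jig",(p@u).round(1),(p@v).round(1),"z",s["tcp_pos"][2].round(1),s["tcp_rot"].round(2),s["ft_force"].round(1))
E
python3 look.py 2 scene wrist
```

```text
t 2.4667 jig -123.9 1.6 z 66.9 [-1.7976e+02 -7.0000e-02  9.5390e+01] [ 0.9 -0.   0.2]
```

View pics/scene2.png

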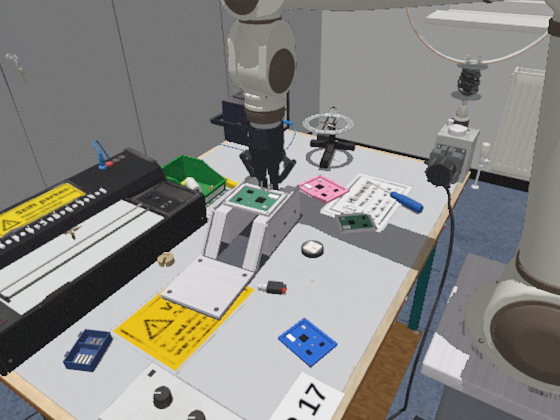

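View pics/wrist2.png

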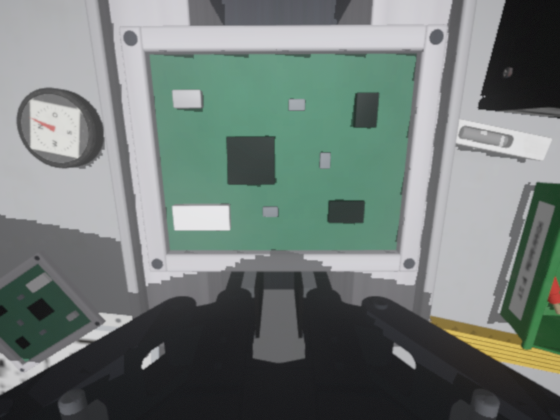

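The fingertips (tips at row 272) are right behind the board's trailing edge (row 270) and centred. I'll start pushing at about 35 mm/s.

Emit:
carry_out --commands "3 0.2 0 0 0 0; 6 0.4 0 0 0 0; 9 0.6 0 0 0 0; 12 0.8 0 0 0 0; 15 1 0 0 0 0; 18 1 0 0 0 0; 21 1.2 0 0 0 0; 24 1.2 0 0 0 0"

```text
time: 3.13
tcp_pos: [573.0, -24.9, 66.9]
tcp_rot: [-179.8, -0.1, 95.4]
ft_force: [0.4, -1.7, -0.8]
grip_width: 15.5
```

Emit:
carry_out --commands "3 0 0 0 0 0; 6 0 0 0 0 0; 9 0 0 0 0 0; 12 0 0 0 0 0; 15 0 0 0 0 0; 18 0 0 0 0 0; 21 0 0 0 0 0; 24 0 0 0 0 0"

```text
time: 3.8
tcp_pos: [570.7, -0.8, 66.9]
tcp_rot: [-179.8, -0.1, 95.4]
ft_force: [-0.1, -1.0, -0.5]
grip_width: 15.1
```

Emit:
carry_out --commands "3 0 0 0 0 0; 6 0 0 0 0 0; 9 0 0 0 0 0; 12 0 0 0 0 0; 15 0 0 0 0 0; 18 0 0 0 0 0; 21 0 0 0 0 0; 24 0 0 0 0 0"

```text
time: 4.47
tcp_pos: [568.5, 23.4, 67.0]
tcp_rot: [-179.8, -0.1, 95.4]
ft_force: [0.0, -1.0, 0.0]
grip_width: 15.2
```

```bash
python3 look.py 3 scene wrist
```

```text
t 4.5667 jig -50.8 0.5 z 67.0 [-1.7976e+02 -8.0000e-02  9.5420e+01] [-0.6 -0.4 -0.3]
```

View pics/scene3.png

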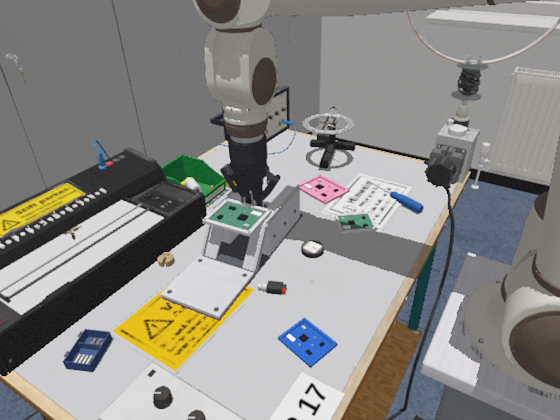

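View pics/wrist3.png

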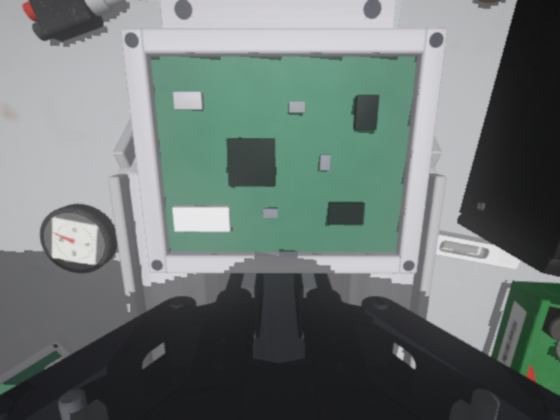

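The board is still flat and square, with its front edge at row 30 now overhanging the chutes. I'll keep pushing until it tips.

Emit:
carry_out --commands "3 0 0 0 0 0; 6 0 0 0 0 0; 9 0 0 0 0 0; 12 0 0 0 0 0; 15 0 0 0 0 0; 18 0 0 0 0 0; 21 0 0 0 0 0; 24 0 0 0 0 0"

```text
time: 5.23
tcp_pos: [566.2, 47.9, 67.1]
tcp_rot: [-179.8, -0.1, 95.4]
ft_force: [-0.2, 0.3, -0.9]
grip_width: 15.4
```

```bash
python3 look.py 4 scene wrist
```

```text
t 5.3333 jig -26.4 0.6 z 67.0 [-1.7976e+02 -9.0000e-02  9.5440e+01] [ 0.8 -0.8  0.4]
```

View pics/scene4.png

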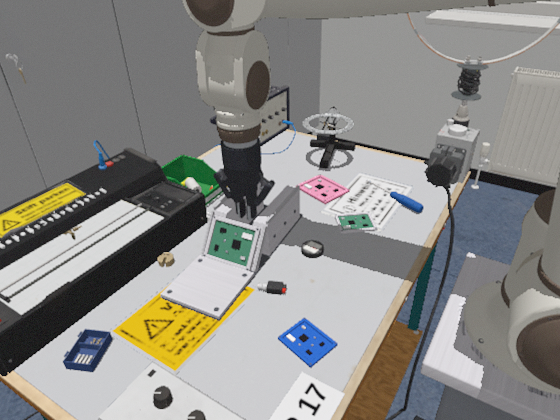

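View pics/wrist4.png

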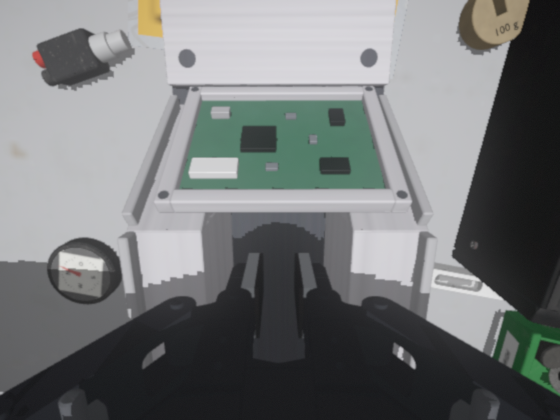

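The board has tipped and leans on the chutes, with its leading edge in the slot at row 95 against the plate. I'll keep pushing the trailing end.

Emit:
carry_out --commands "3 0 0 0 0 0; 6 0 0 0 0 0; 9 0 0 0 0 0; 12 0 0 0 0 0; 15 0 0 0 0 0; 18 0 0 0 0 0; 21 0 0 0 0 0; 24 0 0 0 0 0"

```text
time: 6.0
tcp_pos: [563.9, 72.1, 67.2]
tcp_rot: [-179.8, -0.1, 95.4]
ft_force: [-0.4, -2.0, 1.4]
grip_width: 15.5
```

Emit:
carry_out --commands "2.5 0 0 0 0 0; 5 0 0 0 0 0; 7.5 0 0 0 0 0; 10 0 0 0 0 0; 12.5 0 0 0 0 0; 15 0 0 0 0 0; 17.5 0 0 0 0 0; 20 0 0 0 0 0"

```text
time: 6.67
tcp_pos: [562.0, 92.3, 67.1]
tcp_rot: [-179.8, -0.1, 95.4]
ft_force: [-0.0, -0.6, 0.6]
grip_width: 15.7
```

```bash
python3 look.py 5 scene wrist
```

```text
t 6.7667 jig 18.3 0.7 z 67.1 [-1.7976e+02 -8.0000e-02  9.5460e+01] [-0.3  0.1  0.1]
```

View pics/scene5.png

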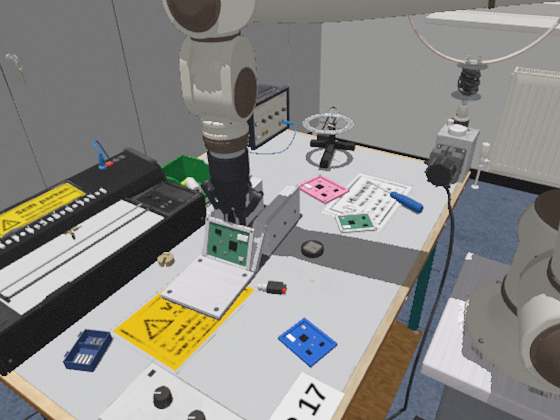

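View pics/wrist5.png

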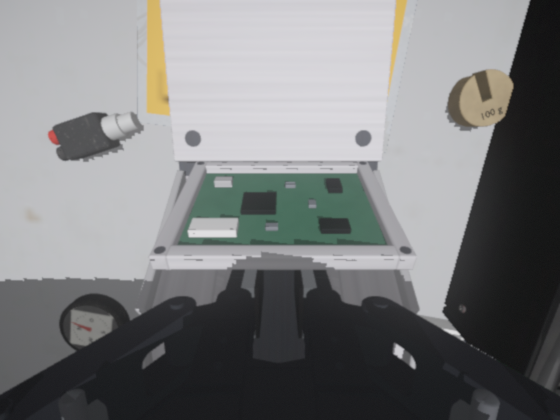

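The board is rising evenly: its top edge is level at row 255, its foot is in the slot at row 168, and the forces are small. I'll carry on.

Emit:
carry_out --commands "2.5 0 0 0 0 0; 5 0 0 0 0 0; 7.5 0 0 0 0 0; 10 0 0 0 0 0; 12.5 0 0 0 0 0; 15 0 0 0 0 0; 17.5 0 0 0 0 0; 20 0 0 0 0 0"

```text
time: 7.43
tcp_pos: [560.0, 112.6, 67.1]
tcp_rot: [-179.8, -0.1, 95.5]
ft_force: [0.3, 0.0, 0.2]
grip_width: 14.9
```

Emit:
carry_out --commands "2 0 0 0 0 0; 4 0 0 0 0 0; 6 0 0 0 0 0; 8 0 0 0 0 0; 10 0 0 0 0 0; 12 0 0 0 0 0; 14 0 0 0 0 0; 16 0 0 0 0 0"

```text
time: 8.1
tcp_pos: [558.4, 128.8, 67.1]
tcp_rot: [-179.8, -0.1, 95.5]
ft_force: [-0.1, -0.8, -0.2]
grip_width: 15.2
```

```bash
python3 look.py 6 scene wrist
```

```text
t 8.2 jig 54.9 0.8 z 67.1 [-1.7976e+02 -9.0000e-02  9.5490e+01] [ 0.7  0.4 -0.4]
```

View pics/scene6.png

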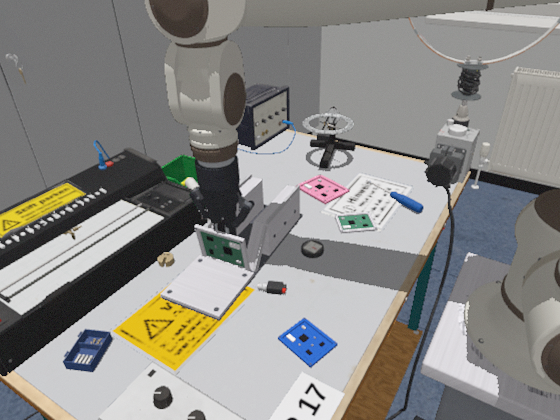

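View pics/wrist6.png

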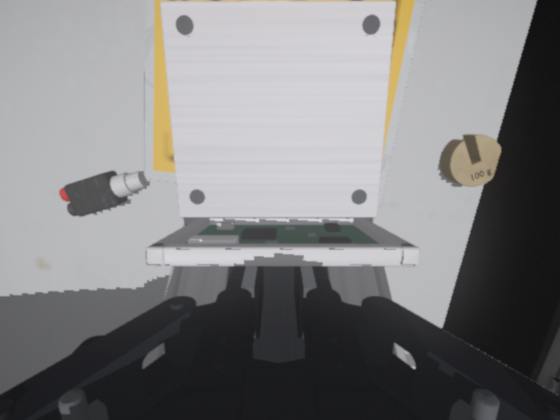

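The board is nearly upright, with its top edge at row 257 and square. I'll push on slowly.

Emit:
carry_out --commands "2 0 0 0 0 0; 4 0 0 0 0 0; 6 0 0 0 0 0; 8 0 0 0 0 0; 10 0 0 0 0 0; 12 0 0 0 0 0; 14 0 0 0 0 0; 14 0 0 0 0 0"

```text
time: 8.87
tcp_pos: [557.0, 143.2, 67.1]
tcp_rot: [-179.8, -0.1, 95.5]
ft_force: [0.1, 0.4, 0.3]
grip_width: 15.6
```

```bash
python3 look.py 7 scene wrist
```

```text
t 8.9667 jig 69.0 0.9 z 67.1 [-1.7976e+02 -8.0000e-02  9.5500e+01] [ 0.  -0.6 -0. ]
```

View pics/scene7.png

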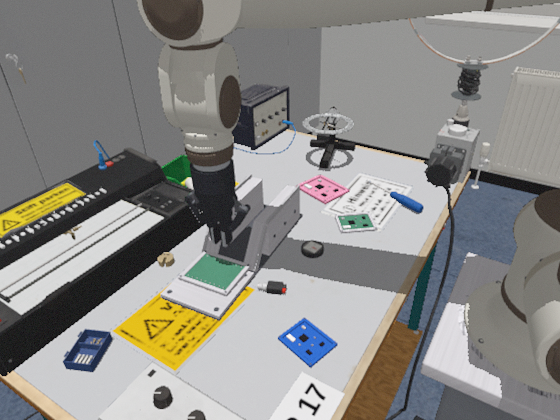

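View pics/wrist7.png

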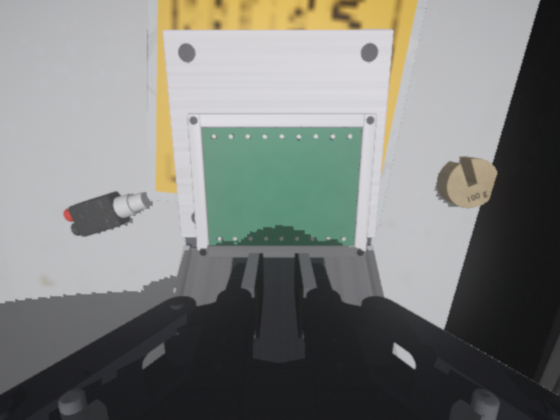

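The board has gone over and shows its solder side, at wrist (283,185). I'll back off and raise the gripper, then check the pose.

Emit:
carry_out --commands "-5 0 0 0 0 0; -10 0 -8 0 0 0; -15 0 -25 0 0 0; -20 0 -50 0 0 0; -25 0 -80 0 0 0; -30 0 -110 0 0 0; -30 0 -125 0 0 0; -30 0 -125 0 0 0"

```text
time: 9.63
tcp_pos: [561.9, 112.2, 197.1]
tcp_rot: [179.9, -0.1, 95.4]
ft_force: [0.2, 0.2, 0.2]
grip_width: 15.5
```

Emit:
carry_out --commands "0 0 0 0 0 0; 0 0 0 0 0 0; 0 0 0 0 0 0; 0 0 0 0 0 0"

```text
time: 9.97
tcp_pos: [561.5, 112.1, 196.1]
tcp_rot: [180.0, -0.1, 95.4]
ft_force: [0.9, 0.7, 0.7]
grip_width: 15.4
```

```bash
python3 look.py 8 scene wrist side
```

```text
t 10.1167 jig 38.0 -0.8 z 196.4 [ 1.7994e+02 -1.1000e-01  9.5450e+01] [-0.2 -0.6  0.4]
```

View pics/wrist8.png

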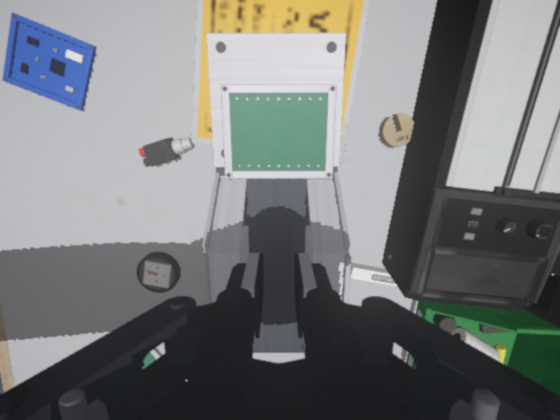

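View pics/scene8.png

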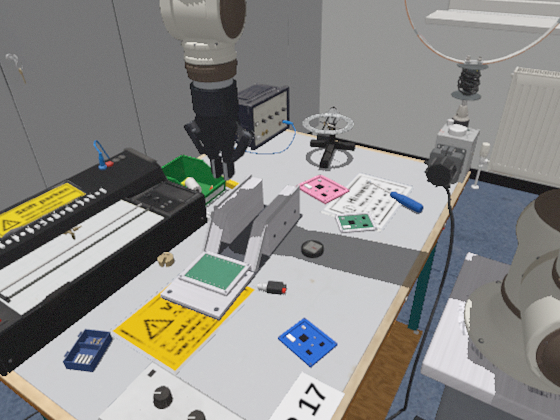

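```bash
python3 - <<'E'
from h import *
f=dict(np.load("pics/wrist8.npz"))
o=np.array([564.3,74.3]);a=np.radians(95.3);u=np.array([np.cos(a),np.sin(a)]);v=np.array([-u[1],u[0]])
L=[]
for x,y in [(221,86),(336,86),(334,178),(223,178)]:
    p=px2w(f,x,y,21)[:2]-o; L.append([p@u,p@v])
L=np.array(L);print(L.round(1),L.mean(0))
import cv2
for n,r in(("scene8",(220,330,140,290)),("side8",(200,310,200,310))):
    i=cv2.imread(f"pics/{n}.png")[r[0]:r[1],r[2]:r[3]]; cv2.imwrite(f"pics/{n}c.png",cv2.resize(i,None,fx=5,fy=5,interpolation=cv2.INTER_CUBIC))
E
```

```text
[[142.7  54.7]
 [143.  -54.1]
 [ 55.5 -56.7]
 [ 55.1  56.7]] [99.09282943  0.12416012]
```

View pics/scene8c.png

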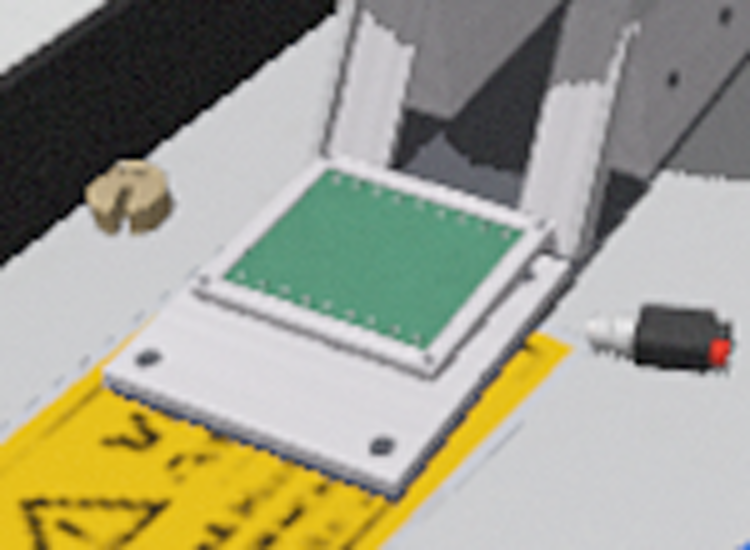

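View pics/side8c.png

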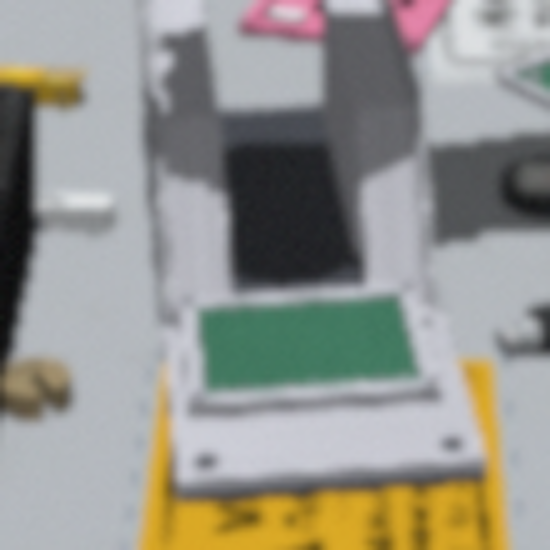

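The board's slot-side edge measures wider (113 mm) than its far edge (109 mm), so it may not be fully flat. I'll check with a closer crop and a pose fit.

```bash
python3 - <<'E'
import cv2
i=cv2.imread("pics/wrist8.png")[70:200,200:360]; cv2.imwrite("pics/w8c.png",cv2.resize(i,None,fx=5,fy=4.6,interpolation=cv2.INTER_CUBIC))
i=cv2.imread("pics/scene8.png")[240:310,170:260]; cv2.imwrite("pics/s8d.png",cv2.resize(i,None,fx=8,fy=8,interpolation=cv2.INTER_CUBIC))
E
```

```text
(no output)
```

View pics/w8c.png

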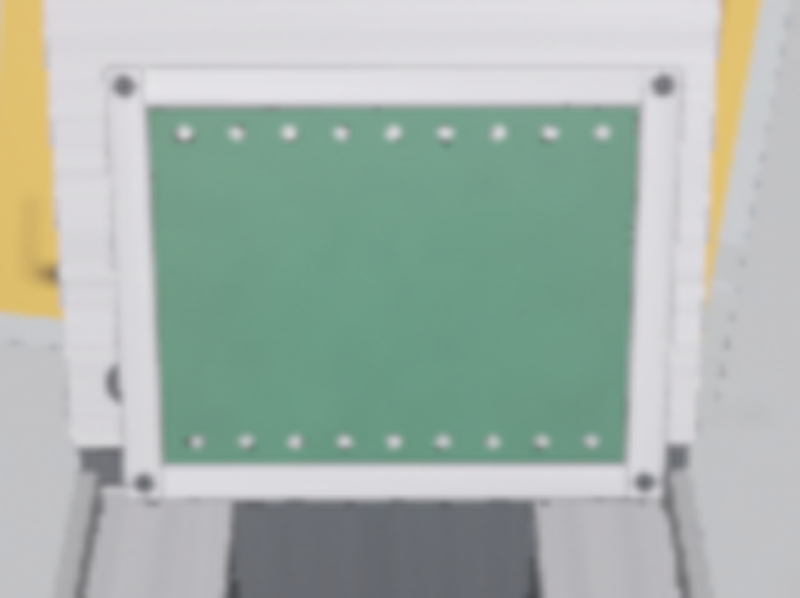

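View pics/s8d.png

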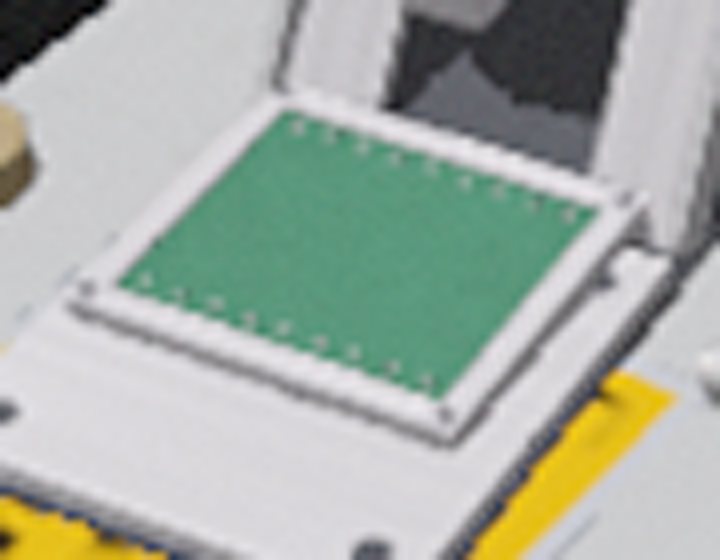

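```bash
cat > fit.py <<'E'
from h import *
from scipy.optimize import least_squares
from scipy.spatial.transform import Rotation as Ro
fw=dict(np.load("pics/wrist8.npz"));fs=dict(np.load("pics/scene8.npz"))
w=np.array([(106,66),(683,66),(665,497),(123,499)])/[5,4.6]+[200,70]-[.4,.4]
s=np.array([(72,300+0),(645,200),(280,93),(447,428)])/8+[170,240]-.45
a=np.radians(95.3);o=np.array([564.3,74.3,0]);J=np.array([[np.cos(a),-np.sin(a),0],[np.sin(a),np.cos(a),0],[0,0,1]])
# order FL(+y),FR(-y),NR,NL  jig frame top surface
C=np.array([(45,55,0),(45,-55,0),(-45,-55,0),(-45,55,0)],float)
so=[1,3,2,0] # scene pts: far -y, near +y, near -y, far +y
def top(p): return (Ro.from_euler("ZYX",p[3:]).apply(C)+p[:3])@J.T+o
def r(p,useS=True):
    X=top(p[:6])
    e=[w2px(fw,X[i])-w[i] for i in range(4)]
    if useS: e+=[w2px(fs,X[k])-s[j]-p[6:8] for j,k in enumerate(so)]+[p[6:8]*.5]
    return np.concatenate(e)
for uS in(False,True):
    q=least_squares(r,[99,0,21,0,0,0]+[0,0],args=(uS,),loss="soft_l1")
    print(uS,q.x[:3].round(1),np.degrees(q.x[3:6]).round(1),q.x[6:].round(1),"pitch rad",q.x[4].round(3));print(r(q.x,uS).round(1))
    print((Ro.from_euler("ZYX",q.x[3:6]).apply(C)+q.x[:3]).round(1))
E
python3 fit.py
```

```text
False [1.004e+02 1.000e-01 1.980e+01] [0.2 3.6 0.5] [0. 0.] pitch rad 0.063
[ 0.1 -0.2 -0.3 -0.1 -0.   0.3  0.2  0.1]
[[145.1  55.3  17.4]
 [145.5 -54.7  16.4]
 [ 55.7 -55.1  22.1]
 [ 55.3  54.9  23.1]]
True [99.9 -0.2 19.1] [ 0.1 -1.2  1.9] [ 0.6 -0.3] pitch rad -0.02
[-0.3 -0.3  0.3  0.1 -0.8  0.   1.   0.2 -1.   0.2  0.4 -0.3  0.1 -0.3
  0.5  0.2  0.3 -0.1]
[[144.7  54.9  21.8]
 [145.1 -55.   18.1]
 [ 55.1 -55.3  16.3]
 [ 54.7  54.7  20. ]]
```

The single-view tilt (0.063 against −0.02 rad) is ambiguous. I'll move sideways at height to get a proper stereo baseline.

Emit:
carry_out --commands "10 -25 -5 0 0 0; 20 -50 -5 0 0 0; 30 -75 -5 0 0 0; 40 -95 -5 0 0 0; 40 -110 -5 0 0 0; 40 -110 -5 0 0 0; 40 -110 -5 0 0 0; 40 -110 -5 0 0 0"

```text
time: 10.78
tcp_pos: [448.9, 141.6, 201.3]
tcp_rot: [179.9, -0.1, 95.5]
ft_force: [0.9, 0.1, 0.3]
grip_width: 14.9
```

```bash
python3 look.py 9 wrist; python3 - <<'E'
import cv2
i=cv2.imread("pics/wrist9.png"); cv2.imwrite("pics/w9c.png",cv2.resize(i[110:260,280:480],None,fx=4,fy=4,interpolation=cv2.INTER_CUBIC))
E
```

```text
t 10.8333 jig 77.6 108.6 z 201.2 [ 1.7994e+02 -1.1000e-01  9.5430e+01] [ 0.6 -0.3  0.2]
```

View pics/w9c.png

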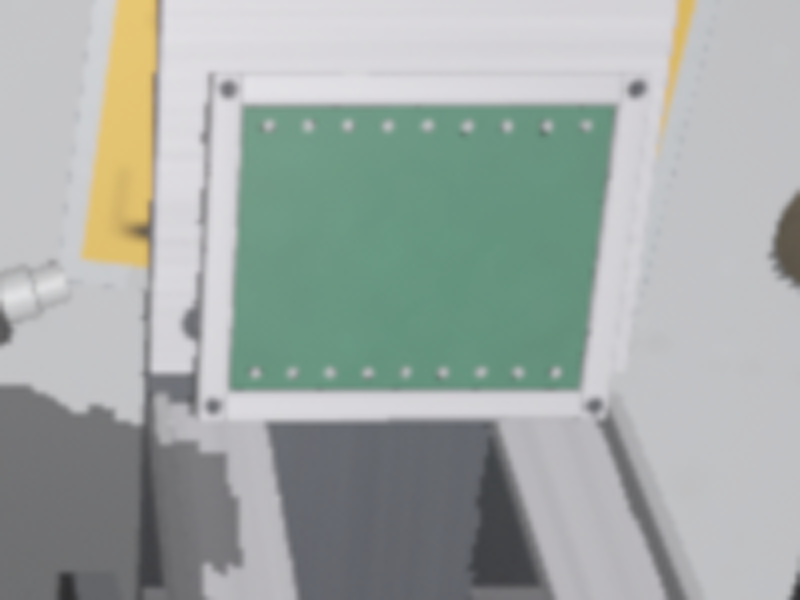

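```bash
python3 - <<'E'
from h import *
import cv2
f8=dict(np.load("pics/wrist8.npz"));f9=dict(np.load("pics/wrist9.npz"))
w8=np.array([(124,85),(663,85),(645,482),(144,483),(184,133),(602,132),(592,441),(196,441)])/[5,4.6]+[200,70]
w9=np.array([(229,89),(638,88),(595,405),(213,405),(268,126),(587,126),(556,373),(256,373)])/4+[280,110]
P=[f["camera_matrix"]@np.c_[f["R"],f["t"]] for f in(f8,f9)]
X=cv2.triangulatePoints(P[0],P[1],w8.T-.4,w9.T-.4);X=(X[:3]/X[3]).T
o=np.array([564.3,74.3]);a=np.radians(95.3);u=np.array([np.cos(a),np.sin(a)]);v=np.array([-u[1],u[0]])
for x in X: print(((x[:2]-o)@u).round(1),((x[:2]-o)@v).round(1),x[2].round(1))
E
```

```text
140.8 51.3 22.1
141.2 -50.6 21.5
59.2 -51.1 20.8
58.8 51.0 20.6
131.7 40.6 19.8
132.0 -39.5 20.8
68.0 -40.0 20.0
68.0 40.1 21.2
```

Stereo puts the top face at 20–22 mm at all eight points, so the board is flat, and its centre is at jig (100, 0). I'm handing in.

```bash
python3 - <<'E'
from h import *
f=dict(np.load("pics/wrist8.npz"))
print("compass",px2w(f,158,271,12).round(),"weight",px2w(f,398,130,14).round(),"adapter tip",px2w(f,193,144,8).round())
from bench import manip
print(manip.job_done())
E
```

```text
compass [432.   8.  12.] weight [674. 188.  14.] adapter tip [468. 154.   8.]
the job is handed in; nothing more can be done
None
```

I turned the board over and handed the job in at about 11 s of the 48 s allowed. It now lies solder side up on the lower plate.

I pushed it along the rails with nearly shut fingertips at 67 mm. It tipped into the slot, stood up against the plate edge and went over. The wrist force read no more than about 2.5 N each time I checked during the push.

**Final checks:**
- **Board pose:** Stereo from two wrist pictures puts the top face at 20–22 mm at eight points, against 21 mm expected, so the board is flat. Its centre is at about jig x 100 mm, y 0 mm.
- **Disagreement:** An earlier pose fit from the wrist picture alone suggested a tilt of about 0.06 rad. Adding the scene camera gave about −0.02 rad with a small roll. The wider-baseline stereo check settled it as flat.
- **Small things beside the jig:** The compass, weight and adapter measure within about 6 mm of where they started, which is about my pixel-reading error. I didn't re-measure the level, and the arm never went near it.
- **Robot:** The gripper finished clear of everything, with the fingertips about 200 mm above the table.

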